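# Right a fallen canister at the bench stop and open it

## Task

The metal canister has been knocked over. With its lid staying on, butt its closed end against the robot-side face of the wooden batten and tip it up about that end so that it stands upright on the bench, close against the batten. Then lift the lid off by its knob and set it down gently, knob up, wholly on the cork pad; do not drop or topple anything, and leave the jar, tin, bowl and printing block where they are.

Things in the scene. Friction and masses are not known exactly. Their poses are not given: they have to be found in the camera images.
- canister: round aluminium canister, 52 mm diameter, 140 mm long, 4 mm wall, about 0.5 kg (varies), heavy base, dark bands near its closed end and 42 mm from its mouth. Starts lying left or right of the batten, lid in, closed end away from the robot (within 0.7 rad). Origin on its axis at mid-length, 26 mm up when lying, 70 mm when standing; x axis runs from the closed end to the mouth, up when it stands
- canister_foot (a point): centre of the outer face of the canister's closed end, 70 mm from the origin along -x. The base is weighted: the centre of mass lies about 31 mm from this face
- canister_mouth (a point): centre of the canister's rim plane, 70 mm from the origin along +x
- lid: loose lid, 45 g: plug 41 mm across, 18 mm deep (1.5 mm loose all round, no catch, slides out if jerked or mouth-down), 4 mm flange 48.6 mm across resting on the rim, black knob 22 mm across, 18 mm tall. Origin on its axis at the flange's underside (in the rim plane when seated, 18 mm above the surface when set on its plug); x axis from plug to knob
- lid_knob (a point): middle of the lid's knob, 13 mm from the lid's origin along its +x; 153 mm above the bench when the canister stands with the lid seated
- batten: fixed wooden stop strip on the bench, 200 mm long (its y), 25 mm deep (its x) and 30 mm high. Origin at the centre of its underside; the face to butt against is its -x side (towards the robot), 12.5 mm from the origin. Heading varies up to 0.3 rad
- pad: fixed square cork pad 120 x 120 x 6 mm on the bench, on the other side of the batten from the canister's start. Origin at the centre of its underside, top at 6 mm
- jar: bystander: glass jar with dark lid, 56 mm across, 85 mm high, standing near one end of the batten on its robot side, about 118 mm along from the batten's middle. Origin at the centre of its underside
- tin: bystander: steel tin, 60 mm across, 60 mm high, standing likewise near the other end of the batten. Origin at the centre of its underside
- bowl: bystander: steel bowl, 130 mm across the rim, 55 mm high, at a far corner of the work area. Origin at the centre of its underside
- block: bystander: wooden printing block 80 x 90 x 26 mm, at the other far corner. Origin at the centre of its underside
Mind the look-alikes: they are no part of the job. Of the things shaped like the pad, the cork one is meant.

How it is judged:
By the outcome, as a careful person would: the job done as asked, in the order asked, and still so for the second after the job is handed in, with the robot touching nothing.
It also fails if it takes over 61 s, if anything falls off the work surface, if the arm or the gripper's body presses on something with over 40 N, if the wrist force passes 120 N, or if a joint passes its speed limit or range.

## Robot

A 7-joint arm with a two-finger parallel gripper is mounted at the origin on the work surface. World frame = base frame: x ahead of the robot, y to its left, z up, the work surface at z = 0. Lengths are in m, angles in rad, forces in N, time in s.
With the tool pointing down it reaches from about 0.425 to 0.95 m from the base axis. Payload 16.7 kg.
Tool frame: the origin (TCP) lies at the very end of the fingers, on their centre line; the grasp point (between the pads) lies 19 mm behind it; y points along the fingers, x is the direction in which the jaws open and shut, and the axes are right-handed (so a half turn about y gives the same grasp; the last joint's range is limited). The gripper opens to 94 mm and grips with 3 to 60 N. Pads are 16 mm wide; open, the fingers measure 119 mm over their backs; the gripper's body (75 mm by 177 mm) begins 78 mm behind the grasp point.
Start: joints at [-1.417, 0.426, 0.074, 1.606, -0.034, 1.111, -0.067], TCP at [0.202, 0.644, 0.205] pointing down, gripper open.
Joint ranges: [-2.85, 2.85], [-0.5, 2.14], [-1.23, 1.37], [0.21, 2.46], [-1.02, 4.16], [0.16, 2.05], [-2.73, 2.73]. Speed limits (rad/s): [1.89, 1.89, 2.39, 2.39, 3.01, 3.01, 3.01].

## Interface

Orientations are given as a 3x3 rotation matrix whose columns are the frame's x, y, z axes.
In Python, from plant import arm gives the robot as it stands.
- The arm moves only by the shell command python3 -m handwheel 'ROWS' [OPENING] [FORCE]. ROWS is JSON, a list of rows, each a list of 6 numbers: the shift along the tool's x, y, z in mm, then the turn, a rotation vector about the tool's x, y, z in degrees. A call has 1 to 20 rows; each row shifts and turns the commanded pose from where the row before left it, along the tool's axes as they then stand; what a row does not reach is not made up. A row lasts 1/10 s, in which the tool goes at most 50 mm and 8.59 degrees, less where a joint would pass 70% of its speed; a pose out of reach is approached as far as the arm can. A call with a gripper value outside its range is refused whole. OPENING is the opening, from -1 (shut) to 1 (fully open), so that 0 is half open, set as the call begins (- or left out, the last holds). The fingers move at their own pace and stop on an object; FORCE is the grip in N (left out, the last holds). Time passes only in rows, so rows that do not move let the fingers close. It gives the time, the measured TCP pose, the force and the opening at its end, in the units of the state.
- arm.get_state(): the state, without advancing time (a new reading comes with each control period).
- arm.capture(name): name is "scene" or "side" or "wrist"; returns (picture, depth): 420x560x3 uint8, red, green, blue; 420x560 float32, m along the optical axis (not along the pixel's ray), 0 where there is no reading.
- arm.calibration(name): a dict with "K" (3x3 intrinsics, pixels), "dist" ([k1, k2, p1, p2, k3] as OpenCV has them; the pictures are not rectified), "extrinsics" (4x4, takes a point from world to camera coordinates). Camera axes: x right, y down, z forward; pixel columns grow to the right and rows downward; lengths in m; the calibration is good to about 2 mm. A picture is of the moment at which its call begins: read the wrist's pose just before it. calibration takes no time and is no camera call; for the wrist camera it gives the pose at the moment of the call.
- arm.job_done(): hands the job in, once; it reports no verdict.
The state is a dict: "t": time; "joints": joint angles; "dq": joint speeds; "tau": joint torques, N m; "tcp_pos": TCP position; "eef_rot": TCP orientation; "force": force on the tool from outside, world axes, zero at the start; "torque": the same for the moment, N m; "gripper_width": finger opening in m.
Only numpy, scipy, OpenCV 4.12 (cv2) and the standard library are available. Lean on these libraries where they do the work, as an engineer would, in place of code of your own. Each camera call takes 0.05 s, during which the arm holds its last target. There are 200 camera calls.

## Working session

There is one attempt and no reset: what is moved stays moved. The work goes in short steps, Python scripts to look and compute and a shell command to move; the robot and the scene stay as the last step left them, time stands still between calls to the robot, and variables do not carry over. Pictures are saved under pics/ and viewed, about 8 in all and at most 12, crops included, and the job is handed in when it is done.

```bash
ls; mkdir -p pics; cat > h.py <<'E'
import numpy as np, cv2
from plant import arm
def snap(n,fn):
    p,d=arm.capture(n); c=arm.calibration(n)
    cv2.imwrite('pics/'+fn+'.png',p[:,:,::-1]); np.savez('pics/'+fn+'.npz',p=p,d=d,K=c['K'],D=np.array(c['dist'],float),E=c['extrinsics'])
    return p,d,c
def load(fn):
    z=np.load('pics/'+fn+'.npz'); return z
def ray(z,uv,h):
    "pixels -> world points on plane z=h"
    uv=np.array(uv,float).reshape(-1,1,2)
    n=cv2.undistortPoints(uv,z['K'],z['D']).reshape(-1,2)
    R=z['E'][:3,:3];t=z['E'][:3,3]; o=-R.T@t
    w=np.c_[n,np.ones(len(n))]@R
    return o+w*((h-o[2])/w[:,2])[:,None]
def dep(z,uv):
    "pixels -> world points using depth"
    uv=np.array(uv,float).reshape(-1,2)
    n=cv2.undistortPoints(uv.reshape(-1,1,2),z['K'],z['D']).reshape(-1,2)
    d=z['d'][uv[:,1].astype(int),uv[:,0].astype(int)]
    P=np.c_[n,np.ones(len(n))]*d[:,None]
    return (P-z['E'][:3,3])@z['E'][:3,:3]
def proj(z,X):
    R=z['E'][:3,:3]
    return cv2.projectPoints(np.array(X,float).reshape(-1,1,3),cv2.Rodrigues(R)[0],z['E'][:3,3],z['K'],z['D'])[0].reshape(-1,2)
E
python3 - <<'E'
from h import *
np.set_printoptions(precision=3,suppress=True)
print(arm.get_state())
a=snap('scene','s0');b=snap('side','d0')
for n in('scene','side','wrist'):
    c=arm.calibration(n);E=c['extrinsics'];print(n,c['K'][0][0],-E[:3,:3].T@E[:3,3],E[2,:3])
cv2.imwrite('pics/both.png',np.vstack([a[0],b[0]])[:,:,::-1] if 0 else a[0][:,:,::-1])
E
```

```text
pics
{'t': 0.0, 'joints': array([-1.417,  0.427,  0.074,  1.607, -0.034,  1.111, -0.067]), 'dq': array([-0.   , -0.   ,  0.001,  0.   ,  0.001,  0.001,  0.   ]), 'tau': array([  0.001, -93.58 ,   3.667, -45.421,  -0.049,   0.02 ,   0.   ]), 'tcp_pos': array([0.202, 0.644, 0.205]), 'eef_rot': array([[ 0.299, -0.   , -0.954],
       [ 0.954, -0.001,  0.299],
       [-0.001, -1.   , -0.   ]]), 'force': array([ 0.338,  0.288, -0.264]), 'torque': array([0.008, 0.015, 0.025]), 'gripper_width': 0.09400519800023467}
scene 455.8016303947825 [ 1.336 -0.491  0.92 ] [-0.644  0.427 -0.635]
side 427.8004628160354 [ 0.094 -0.678  0.871] [ 0.319  0.644 -0.695]
wrist 326.2709394802035 [0.128 0.667 0.384] [ 0.255 -0.082 -0.964]
```

View pics/s0.png

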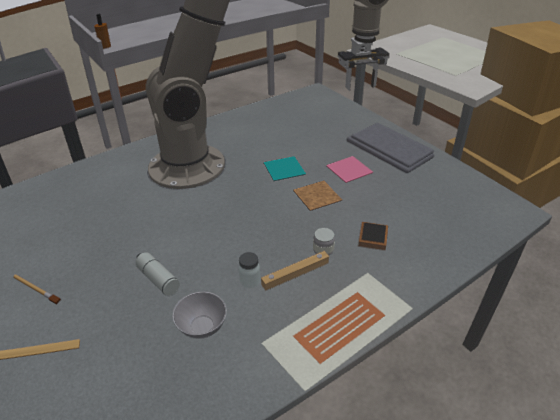

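View pics/d0.png

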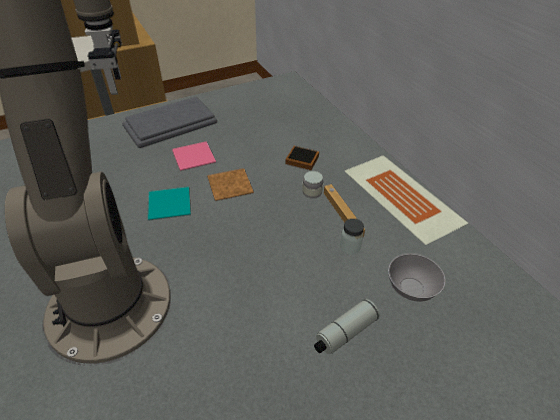

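Scene view: the canister is at (157,272), knob end up-left towards the robot. Look-alikes:
- **Batten:** the one between jar (249,268) and tin (324,242) is at (296,270). The wooden strip at (40,350) is a decoy.
- **Pad:** cork is at (318,195). The teal (285,168) and pink (350,168) squares are decoys.
- **Canister:** nothing else in view is shaped like it.

Next I measure.

```bash
python3 - <<'E'
from h import *
np.set_printoptions(precision=4,suppress=True)
for fn,boxes in (('s0',dict(can=(125,240,195,305),bat=(262,250,335,290),pad=(290,178,345,212),jar=(235,250,262,290),tin=(310,228,338,258))),('d0',dict(can=(305,290,390,360),bat=(318,178,360,226),pad=(200,165,258,202),jar=(338,215,368,255),tin=(300,170,326,200)))):
    z=load(fn)
    for k,(x0,y0,x1,y1) in boxes.items():
        uu,vv=np.meshgrid(np.arange(x0,x1),np.arange(y0,y1)); uv=np.c_[uu.ravel(),vv.ravel()]
        P=dep(z,uv); ok=z['d'][uv[:,1],uv[:,0]]>0
        if k=='pad':
            hsv=cv2.cvtColor(z['p'],cv2.COLOR_RGB2HSV)[uv[:,1],uv[:,0]]
            m=(hsv[:,1]>90)&(abs(hsv[:,0].astype(int)-13)<9); P=ray(z,uv[m],.006)
        elif k=='bat':
            hsv=cv2.cvtColor(z['p'],cv2.COLOR_RGB2HSV)[uv[:,1],uv[:,0]]
            m=(hsv[:,1]>90)&(abs(hsv[:,0].astype(int)-15)<10)&ok&(abs(P[:,2]-.03)<.004);P=P[m]
        else: P=P[ok&(P[:,2]>.012)]
        r=cv2.minAreaRect((P[:,:2]*1000).astype(np.float32))
        print(fn,k,len(P),'zmax',np.percentile(P[:,2],98),'rect c',np.round(r[0],1),np.round(r[1],1),'ang',round(r[2],1))
        if k in('jar','tin'):
            h=np.percentile(P[:,2],98);T=P[P[:,2]>h-.006];print('   top c',(T[:,:2].min(0)+T[:,:2].max(0))/2,np.ptp(T[:,:2],axis=0))
        if k=='can':
            T=P[P[:,2]>.045];c=T.mean(0);print('   ridge',c,np.linalg.svd(T-c)[2][0],'n',len(T))
im=[]
for fn,(x0,y0,x1,y1) in (('s0',(115,225,215,325)),('d0',(300,280,400,380)),('s0',(240,180,340,280)),('d0',(200,150,380,250))):
    im.append(cv2.resize(load(fn)['p'][y0:y1,x0:x1],(400,300) if 0 else (300,300),interpolation=cv2.INTER_CUBIC))
cv2.imwrite('pics/crop0.png',np.vstack([np.hstack(im[:2]),np.hstack(im[2:])])[:,:,::-1])
E
```

```text
s0 can 1084 zmax 0.053644100338957196 rect c [ 494.8 -302.2] [247.3  55.3] ang 8.9
   ridge [ 0.4854 -0.3036  0.0493] [0.9861 0.1659 0.0075] n 539
s0 bat 424 zmax 0.031912449246501925 rect c [660.4  11. ] [198.6  28.7] ang 84.6
s0 pad 799 zmax 0.006000000000000116 rect c [420.5 273.2] [118.  119.4] ang 80.8
s0 jar 625 zmax 0.08596116564968623 rect c [ 610.5 -102.8] [56.2 53.6] ang 74.4
   top c [ 0.6098 -0.102 ] [0.0524 0.0478]
s0 tin 545 zmax 0.060997355089126695 rect c [641.7 119.4] [60.5 96.6] ang 45.4
   top c [0.6284 0.1327] [0.0578 0.0583]
d0 can 1674 zmax 0.054730800819203354 rect c [ 450.7 -307.6] [163.6  50.9] ang 10.0
   ridge [ 0.4565 -0.3072  0.0505] [-0.9841 -0.1777 -0.0055] n 1028
d0 bat 295 zmax 0.03378597443728457 rect c [657.9  38.1] [150.1  27.5] ang 84.3
d0 pad 1014 zmax 0.006000000000000116 rect c [416.9 278.2] [122.7 119.7] ang 80.8
d0 jar 726 zmax 0.08850768599524389 rect c [630.6 -70.4] [138.5  64.5] ang 56.4
   top c [ 0.6042 -0.102 ] [0.0487 0.0511]
d0 tin 474 zmax 0.06600609079012991 rect c [626.1 132. ] [65.7 64. ] ang 0.6
   top c [0.625  0.1355] [0.0556 0.0568]
```

View pics/crop0.png

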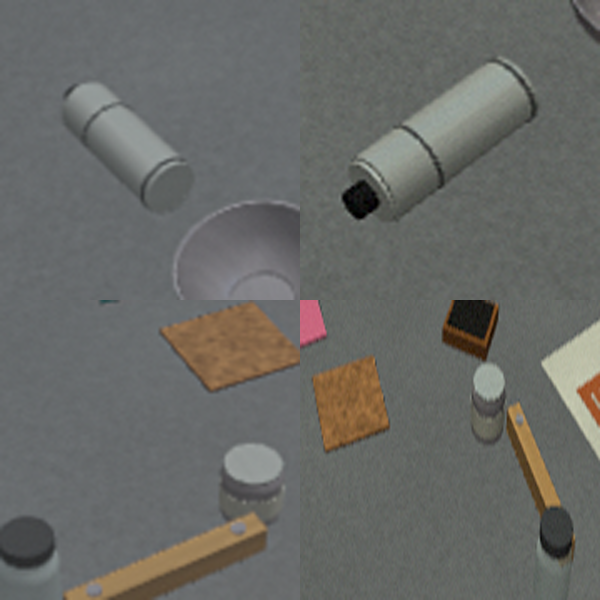

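```bash
python3 -m handwheel '[[0,0,-48,0,4.1,0],[0,0,-48,0,4.1,0],[0,0,-48,0,4.1,0],[0,0,-48,0,4.1,0],[0,0,-48,0,4.1,0],[0,0,-48,0,4.1,0],[0,0,-48,0,4.1,0],[0,0,-48,0,4.1,0],[0,0,-48,0,4.1,0],[0,0,-48,0,4.1,0],[0,0,-48,0,4.1,0],[0,0,-48,0,4.1,0],[0,0,-48,0,4.1,0],[0,0,-48,0,4.1,0],[0,0,-48,0,4.1,0],[0,0,-48,0,4.1,0],[0,0,-48,0,4.1,0],[0,0,-48,0,4.1,0],[0,0,-48,0,4.1,0],[0,0,-48,0,4.1,0]]'
cat >> h.py <<'E'
def need(tgt,xhead,st=None):
    "tool-frame shift (mm) and turn (deg rotvec) to a TCP target with tool down, x axis heading xhead deg"
    from scipy.spatial.transform import Rotation as Ro
    st=st or arm.get_state(); R=st['eef_rot']; h=np.radians(xhead)
    x=np.array([np.cos(h),np.sin(h),0]);y=np.array([0,0,-1.]);T=np.c_[x,y,np.cross(x,y)]
    print('tcp',np.round(st['tcp_pos'],4),'xhead',round(float(np.degrees(np.arctan2(R[1,0],R[0,0]))),2),'shift',np.round(R.T@(np.array(tgt)-st['tcp_pos'])*1000,1),'shift after turn',np.round(T.T@(np.array(tgt)-st['tcp_pos'])*1000,1),'turn',np.round(Ro.from_matrix(R.T@T).as_rotvec(degrees=True),1),'j7',round(float(st['joints'][6]),2),'F',np.round(st['force'],1),'t',st['t'])
E
python3 -c "
from h import *
need([.5005,-.299,.15],-80.1)"
```

```text
t: 2.1
tcp_pos: [0.6894, -0.0907, 0.2051]
eef_rot: [[0.986, -0.0, 0.166], [-0.166, -0.0, 0.986], [-0.0, -1.0, -0.0]]
force: [0.8, 0.6, -0.3]
gripper_width: 0.0943
tcp [ 0.6894 -0.0907  0.2051] xhead -9.57 shift [-151.6   55.2 -236.8] shift after turn [ 172.8   55.1 -221.9] turn [ 0.  70.5 -0. ] j7 0.12 F [ 0.8  0.6 -0.3] t 2.1
```

```bash
python3 -m handwheel '[[-25,0,-40,0,0,0],[-25,0,-40,0,0,0],[-25,0,-40,0,0,0],[-25,0,-40,0,0,0],[-30,0,-40,0,0,0],[-30,0,-36,0,0,0],[0,0,0,0,7.9,0],[0,0,0,0,7.9,0],[0,0,0,0,7.9,0],[0,0,0,0,7.8,0],[0,0,0,0,7.8,0],[0,0,0,0,7.8,0],[0,0,0,0,7.8,0],[0,0,0,0,7.8,0],[0,0,0,0,7.8,0]]'
python3 - <<'E'
from h import *
need([.5005,-.299,.15],-80.1)
snap('wrist','w1')
E
```

```text
t: 3.6
tcp_pos: [0.4931, -0.2953, 0.2053]
eef_rot: [[0.17, -0.0, 0.985], [-0.985, 0.0, 0.17], [-0.0, -1.0, -0.0]]
force: [-0.9, 0.6, 0.6]
gripper_width: 0.0941
tcp [ 0.4931 -0.2953  0.2053] xhead -80.23 shift [ 4.9 55.3  6.7] shift after turn [ 4.9 55.3  6.7] turn [ 0.  -0.1 -0. ] j7 -0.62 F [-0.9  0.6  0.6] t 3.6
```

View pics/w1.png

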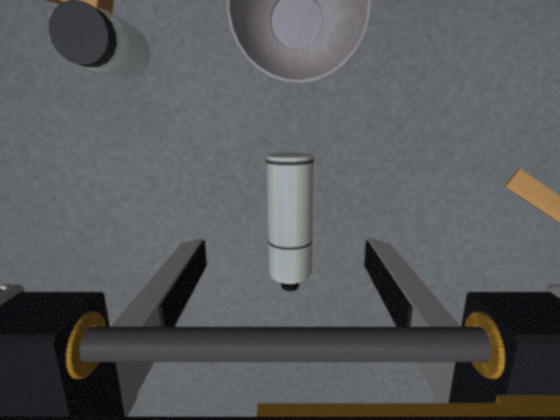

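Wrist view: the canister's foot end is at (290,155), its mouth at (291,280) and the knob at (290,287). It lies nearly parallel to the fingers.

```bash
python3 - <<'E'
from h import *
np.set_printoptions(precision=4,suppress=True)
z=load('w1'); P=[]
uu,vv=np.meshgrid(np.arange(235,345),np.arange(130,300)); uv=np.c_[uu.ravel(),vv.ravel()]
g=z['p'].min(2)[uv[:,1],uv[:,0]]; m=(g>110); 
for r in range(165,280,15):
    c=uv[m&(uv[:,1]==r),0]; 
    if len(c): L=ray(z,[[c.min()-.5,r],[c.max()+.5,r]],.026); print(r,c.min(),c.max(),L[:,:2].ravel(),L.mean(0)[:2]); P.append(L.mean(0)[:2])
P=np.array(P);v=np.linalg.svd(P-P.mean(0))[2][0];print('axis',P.mean(0),v,np.degrees(np.arctan2(v[1],v[0])))
c=uv[m&(abs(uv[:,0]-290)<4)];print('col rows',c[:,1].min(),c[:,1].max())
print('foot top z=.045',ray(z,[[290,c[:,1].min()-.5]],.035),'band2',ray(z,[[290,244]],.052),'band1',ray(z,[[290,160.5]],.052))
need([.5005,-.299,.15],-80.1)
E
```

```text
165 266 306 [ 0.5164 -0.2699  0.5236 -0.3145] [ 0.52   -0.2922]
180 266 306 [ 0.4998 -0.2723  0.5071 -0.3174] [ 0.5035 -0.2949]
195 267 306 [ 0.4829 -0.2759  0.4902 -0.3205] [ 0.4866 -0.2982]
210 267 306 [ 0.4655 -0.2785  0.4729 -0.3237] [ 0.4692 -0.3011]
225 267 305 [ 0.4476 -0.2812  0.4549 -0.3258] [ 0.4513 -0.3035]
240 269 305 [ 0.4296 -0.2862  0.4366 -0.3291] [ 0.4331 -0.3076]
255 268 305 [ 0.4106 -0.2878  0.4179 -0.3324] [ 0.4142 -0.3101]
270 268 304 [ 0.3912 -0.2907  0.3984 -0.3347] [ 0.3948 -0.3127]
axis [ 0.4591 -0.3025] [-0.9863 -0.1647] -170.5196759974153
col rows 157 283
foot top z=.045 [[ 0.5309 -0.2947  0.035 ]] band2 [[ 0.439  -0.3098  0.052 ]] band1 [[ 0.5288 -0.2947  0.052 ]]
tcp [ 0.4931 -0.2953  0.2052] xhead -80.72 shift [ 4.9 55.2  6.7] shift after turn [ 4.9 55.2  6.7] turn [ 0.  -0.6 -0. ] j7 -0.62 F [ 0.3 -0.5 -0.7] t 3.65
```

```bash
python3 -m handwheel '[[5,40,1,0,0,0],[0,45,0,0,0,0],[0,45,0,0,0,0],[0,35,0,0,0,0],[0,20,0,0,0,0],[0,12,0,0,0,0],[0,0,0,0,0,0]]'
python3 -m handwheel '[[0,0,0,0,0,0],[0,0,0,0,0,0],[0,0,0,0,0,0],[0,0,0,0,0,0],[0,0,0,0,0,0],[0,0,0,0,0,0],[0,0,0,0,0,0]]' -0.3 40
python3 - <<'E'
from h import *
need([.4,-.3,.008],-80.4)
E
```

```text
t: 4.35
tcp_pos: [0.4943, -0.3, 0.0074]
eef_rot: [[0.177, -0.002, 0.984], [-0.984, 0.001, 0.177], [-0.001, -1.0, -0.002]]
force: [0.2, 0.5, 0.3]
gripper_width: 0.0943
t: 5.05
tcp_pos: [0.4952, -0.3001, 0.0087]
eef_rot: [[0.175, 0.0, 0.984], [-0.984, 0.0, 0.175], [-0.0, -1.0, 0.0]]
force: [0.1, 2.8, 5.6]
gripper_width: 0.0516
tcp [ 0.4952 -0.3001  0.0087] xhead -79.9 shift [-16.8   0.7 -93.7] shift after turn [-15.9   0.7 -93.8] turn [-0.   0.5 -0. ] j7 -0.4 F [0.1 2.8 5.6] t 5.05
```

```bash
python3 -m handwheel '[[0,-4,0,0,0,0],[0,-6,0,-2,0,0],[0,-6,0,-2,0,0],[-8,0,0,0,0,0],[-16,0,1,0,0,0],[-24,0,4,0,0,0],[-24,-0.5,5,0,0,0],[-24,-0.5,5,0,0,0],[-24,-0.5,5,0,0,0],[-24,-0.5,5,0,0,0],[-24,-0.5,5,0,0,0],[-24,-0.5,5,0,0,0],[-24,0,4,0,0,0],[-24,0,4,0,0,0],[-24,0,4,0,0,0],[-24,0,2,0,0,0],[-24,0,0,0,0,0],[-16,0,0,0,0,0],[-8,0,0,0,0,0],[0,0,0,0,0,0]]'
python3 - <<'E'
from h import *
need([.5828,.0177,.02],-95.2)
snap('scene','s2');p=load('s2')['p'];q=cv2.resize(p[200:330,150:350],(800,520))
snap('wrist','w2');cv2.imwrite('pics/v2.png',np.hstack([cv2.resize(p[170:310,170:350],(400,310)),cv2.resize(load('w2')['p'],(400,310))])[:,:,::-1])
E
```

```text
t: 7.05
tcp_pos: [0.4841, 0.04, 0.0238]
eef_rot: [[0.177, -0.069, 0.982], [-0.984, -0.012, 0.176], [-0.001, -0.998, -0.07]]
force: [0.2, 0.5, -7.2]
gripper_width: 0.0517
tcp [0.4841 0.04   0.0238] xhead -79.83 shift [39.4 -2.7 93.2] shift after turn [ 13.3   3.8 100.3] turn [ 4.  15.4  0.5] j7 -1.03 F [ 0.2  0.5 -7.2] t 7.05
```

View pics/v2.png

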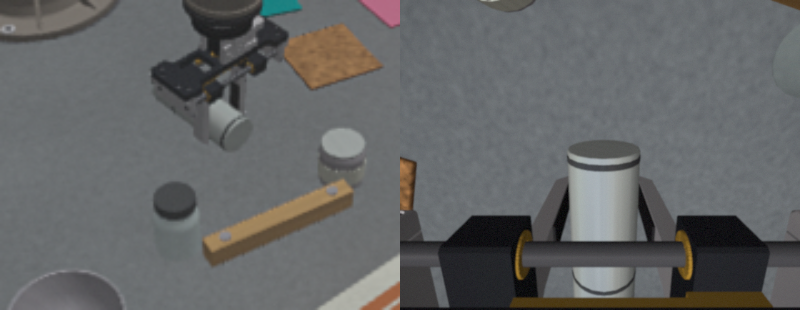

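```bash
python3 -m handwheel '[[0,0,0,0,3.8,0.3],[0,0,0,0,7.7,0.5],[0,0,0,0,3.9,0.3],[2,0,8,0,0,0],[3,-1,16,0,0,0],[3,-1,20,0,0,0],[3,-1,20,0,0,0],[2,0,10,0,0,0],[0,0,0,0,0,0]]'
python3 - <<'E'
from h import *
need([.5828,.0177,.02],-95.2)
snap('wrist','w3');snap('side','d3')
cv2.imwrite('pics/v3.png',np.hstack([load('d3')['p'][120:280,220:400].repeat(2,0).repeat(2,1),cv2.resize(load('w3')['p'],(427,320))])[:,:,::-1])
E
```

```text
t: 8.05
tcp_pos: [0.5583, 0.018, 0.0217]
eef_rot: [[-0.093, -0.069, 0.993], [-0.996, 0.006, -0.093], [0.0, -0.998, -0.069]]
force: [0.3, 0.3, -7.0]
gripper_width: 0.0516
tcp [0.5583 0.018  0.0217] xhead -95.34 shift [-2.   0.  24.4] shift after turn [-2.   1.7 24.4] turn [ 4.  -0.1  0. ] j7 -1.18 F [ 0.3  0.3 -7. ] t 8.05
```

View pics/v3.png

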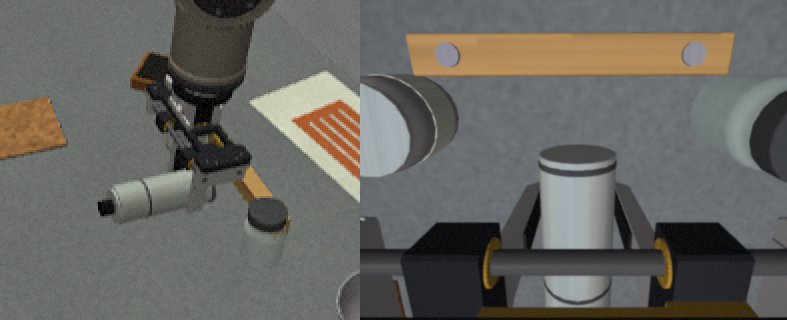

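Wrist view: the batten runs squarely across the top at rows 33–75 of the crop. The canister foot sits at (577,155), centred between tin and jar. Next I measure the batten face in this picture.

```bash
python3 - <<'E'
from h import *
np.set_printoptions(precision=4,suppress=True)
z=load('w3');hsv=cv2.cvtColor(z['p'],cv2.COLOR_RGB2HSV).astype(int)
m=(abs(hsv[:,:,0]-15)<9)&(hsv[:,:,1]>80);m[150:]=0
# bright top vs darker front: print a column
for u in(150,250,330): print(u,[(v,z['p'][v,u,0]) for v in range(36,112,3)])
lo=[];hi=[]
for u in range(100,460,10):
    c=np.flatnonzero(m[:,u]); 
    if len(c): lo.append([u,c.max()+.5]);hi.append([u,c.min()-.5])
for nm,l,h in(('bottom front edge z=0',lo,0),('front if z=.03',lo,.03),('top back edge z=.03',hi,.03)):
    P=ray(z,l,h)[:,:2];a=np.polyfit(P[:,1],P[:,0],1);print(nm,'x at y=.015',np.polyval(a,.015),'slope deg',np.degrees(np.arctan(a[0])),'n',len(l))
c=np.argwhere(m);print('ends',ray(z,[[c[:,1].min(),70],[c[:,1].max(),70]],.03),c.min(0),c.max(0))
# foot rim: top of canister in picture
col=z['p'].min(2)[150:260,278:282].mean(1);print([int(x) for x in col[:70]])
print(ray(z,[[284,192]],.06),ray(z,[[284,205]],.066))
E
```

```text
150 [(36, np.uint8(102)), (39, np.uint8(102)), (42, np.uint8(109)), (45, np.uint8(170)), (48, np.uint8(183)), (51, np.uint8(188)), (54, np.uint8(185)), (57, np.uint8(185)), (60, np.uint8(180)), (63, np.uint8(174)), (66, np.uint8(172)), (69, np.uint8(170)), (72, np.uint8(176)), (75, np.uint8(174)), (78, np.uint8(179)), (81, np.uint8(182)), (84, np.uint8(184)), (87, np.uint8(181)), (90, np.uint8(183)), (93, np.uint8(189)), (96, np.uint8(184)), (99, np.uint8(134)), (102, np.uint8(105)), (105, np.uint8(105)), (108, np.uint8(104)), (111, np.uint8(106))]
250 [(36, np.uint8(106)), (39, np.uint8(109)), (42, np.uint8(117)), (45, np.uint8(172)), (48, np.uint8(181)), (51, np.uint8(178)), (54, np.uint8(178)), (57, np.uint8(176)), (60, np.uint8(180)), (63, np.uint8(176)), (66, np.uint8(178)), (69, np.uint8(175)), (72, np.uint8(177)), (75, np.uint8(182)), (78, np.uint8(184)), (81, np.uint8(183)), (84, np.uint8(183)), (87, np.uint8(179)), (90, np.uint8(181)), (93, np.uint8(184)), (96, np.uint8(182)), (99, np.uint8(122)), (102, np.uint8(111)), (105, np.uint8(108)), (108, np.uint8(105)), (111, np.uin
[... 566 characters left out ...]
ottom front edge z=0 x at y=.015 0.6441264723520568 slope deg 5.157039599854066 n 36
front if z=.03 x at y=.015 0.6447186538201399 slope deg 5.157039599853934 n 36
top back edge z=.03 x at y=.015 0.6693627178632422 slope deg 5.149152939429167 n 36
ends [[ 0.6669  0.114   0.03  ]
 [ 0.6481 -0.087   0.03  ]] [42 60] [100 491]
[107, 106, 107, 106, 105, 106, 107, 107, 108, 107, 106, 109, 106, 105, 105, 104, 103, 103, 103, 100, 102, 102, 105, 106, 106, 106, 108, 108, 108, 110, 111, 110, 110, 109, 110, 111, 110, 114, 110, 96, 76, 69, 69, 67, 68, 67, 67, 69, 69, 69, 68, 69, 69, 69, 69, 69, 69, 68, 69, 70, 69, 71, 70, 72, 97, 133, 159, 166, 166, 166]
[[0.6068 0.0143 0.06  ]] [[0.6029 0.0146 0.066 ]]
```

```bash
python3 -m handwheel '[[0,-0.5,7,0,0,0],[0,-1,12,0,0,0],[0,-1,12,0,0,0],[0,0,5,0,0,0],[0,2,0,2,0,0],[0,4,0,2,0,0],[0,4,0,0,0,0],[0,1,0,0,0,0],[0,1,0,0,0,0],[0,0,0,0,0,0]]'
python3 - <<'E'
from h import *
need([.6065,.0177,.0087],-95.15)
E
```

```text
t: 9.15
tcp_pos: [0.5932, 0.0159, 0.0098]
eef_rot: [[-0.093, -0.0, 0.996], [-0.996, 0.0, -0.093], [-0.0, -1.0, -0.0]]
force: [0.4, -0.4, -6.2]
gripper_width: 0.0522
tcp [0.5932 0.0159 0.0098] xhead -95.35 shift [-3.   1.1 13.1] shift after turn [-3.   1.1 13.1] turn [ 0.  -0.2 -0. ] j7 -1.16 F [ 0.4 -0.4 -6.2] t 9.15
```

```bash
python3 -m handwheel '[[0,1,2,0,0,0],[0,0,2,0,0,0],[0,0,2,0,0,0],[0,0,2,0,0,0],[0,0,2,0,0,0],[0,0,0,0,0,0]]'; python3 -m handwheel '[[0,0,1,0,0,0],[0,0,1,0,0,0],[0,0,0,0,0,0]]'; python3 -m handwheel '[[0,0,1,0,0,0],[0,0,1,0,0,0],[0,0,0,0,0,0]]'
```

```text
t: 9.75
tcp_pos: [0.6032, 0.015, 0.0089]
eef_rot: [[-0.093, 0.0, 0.996], [-0.996, 0.0, -0.093], [-0.0, -1.0, 0.0]]
force: [1.3, 0.4, -5.1]
gripper_width: 0.0517
t: 10.05
tcp_pos: [0.6049, 0.0148, 0.0089]
eef_rot: [[-0.093, 0.0, 0.996], [-0.996, 0.0, -0.093], [-0.0, -1.0, -0.0]]
force: [-0.6, -0.2, -4.6]
gripper_width: 0.0519
t: 10.35
tcp_pos: [0.607, 0.0147, 0.0089]
eef_rot: [[-0.093, 0.0, 0.996], [-0.996, 0.0, -0.093], [-0.0, -1.0, 0.0]]
force: [-0.5, -0.0, -4.7]
gripper_width: 0.0515
```

```bash
python3 -m handwheel '[[0,0.5,1,0,0,0],[0,0.5,1,0,0,0],[0,0,0,0,0,0]]'; python3 -m handwheel '[[0,0.5,1,0,0,0],[0,0,1,0,0,0],[0,0,0,0,0,0]]';python3 -m handwheel '[[0,0,1,0,0,0],[0,0,0,0,0,0]]'
```

```text
t: 10.65
tcp_pos: [0.6075, 0.0146, 0.0084]
eef_rot: [[-0.093, -0.003, 0.996], [-0.996, 0.002, -0.093], [-0.002, -1.0, -0.003]]
force: [-15.1, 3.0, 21.0]
gripper_width: 0.052
t: 10.95
tcp_pos: [0.6083, 0.0145, 0.0083]
eef_rot: [[-0.094, -0.005, 0.996], [-0.996, 0.003, -0.094], [-0.002, -1.0, -0.005]]
force: [-25.6, 3.9, 35.8]
gripper_width: 0.0517
t: 11.15
tcp_pos: [0.6084, 0.0145, 0.0082]
eef_rot: [[-0.094, -0.006, 0.996], [-0.996, 0.003, -0.094], [-0.003, -1.0, -0.007]]
force: [-32.0, 4.5, 41.6]
gripper_width: 0.0516
```

```bash
python3 -m handwheel '[[0,-1.5,-3,0,0,0],[0,0,0,0,0,0]]'; python3 -m handwheel '[[0,0,0,0,0,0],[0,0,0,0,0,0],[0,0,0,0,0,0],[0,0,0,0,0,0],[0,0,-5,0,0,0],[0,0,-15,0,0,0],[0,0,-20,0,0,0],[0,0,-15,0,0,0],[0,0,-4,0,0,0],[0,0,0,0,0,0]]' 0.8
python3 - <<'E'
from h import *
need([.5478,.0205,.007],-95.15)
snap('wrist','w4');snap('side','d4')
cv2.imwrite('pics/v4.png',np.hstack([load('d4')['p'][120:280,220:400].repeat(2,0).repeat(2,1),cv2.resize(load('w4')['p'],(427,320))])[:,:,::-1])
E
```

```text
t: 11.35
tcp_pos: [0.6081, 0.0145, 0.0089]
eef_rot: [[-0.093, -0.001, 0.996], [-0.996, 0.001, -0.093], [-0.001, -1.0, -0.001]]
force: [-4.8, 0.0, -2.9]
gripper_width: 0.0519
t: 12.35
tcp_pos: [0.55, 0.0203, 0.009]
eef_rot: [[-0.093, 0.0, 0.996], [-0.996, 0.001, -0.093], [-0.001, -1.0, 0.0]]
force: [-0.1, 0.2, -0.4]
gripper_width: 0.0843
tcp [0.55   0.0203 0.009 ] xhead -95.34 shift [-0.   2.  -2.2] shift after turn [-0.   2.  -2.2] turn [-0.  -0.2 -0. ] j7 -1.15 F [-0.1  0.2 -0.4] t 12.35
```

View pics/v4.png

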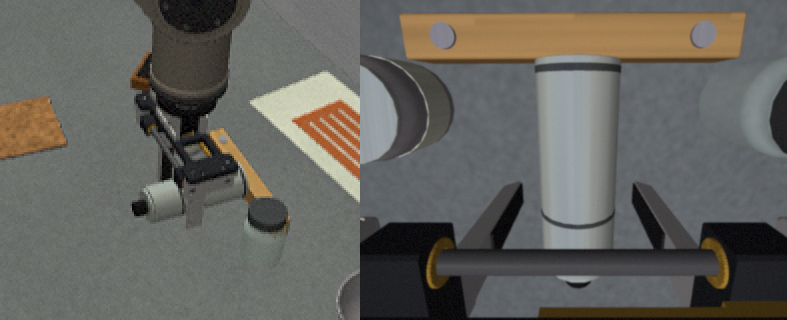

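The canister is square against the batten with the lid on, and the jaws are about 95 mm from the foot. I'll grip lightly there so the canister can pivot between the pads, and raise it along the tipping arc.

```bash
python3 -m handwheel '[[0,1,0,0,0,0],[0,1,0,0,0,0],[0,0,0,0,0,0],[0,0,0,0,0,0],[0,0,0,0,0,0],[0,0,0,0,0,0],[0,0,0,0,0,0]]' -0.3 15
python3 -m handwheel '[[0,-3,0,0,0,0],[0,-5,0,0,0,0],[0,-5,0,0,0,0],[0,-5.5,1,0,0,0],[0,-5.2,1,0,0,0],[0,-5,1.5,0,0,0],[0,-5,1.5,0,0,0],[0,-5,1.5,0,0,0],[0,-5,2,0,0,0],[0,0,0,0,0,0]]'
python3 - <<'E'
from h import *
print(arm.get_state()['torque'])
snap('side','d5');snap('scene','s5')
cv2.imwrite('pics/v5.png',np.hstack([load('d5')['p'][120:280,220:400].repeat(2,0).repeat(2,1),cv2.resize(load('s5')['p'][170:310,200:350],(343,320))])[:,:,::-1])
E
```

```text
t: 13.15
tcp_pos: [0.5501, 0.0199, 0.0068]
eef_rot: [[-0.093, 0.0, 0.996], [-0.996, 0.0, -0.093], [-0.0, -1.0, -0.0]]
force: [0.9, -0.0, -3.0]
gripper_width: 0.0521
t: 14.15
tcp_pos: [0.5587, 0.0192, 0.0511]
eef_rot: [[-0.093, -0.0, 0.996], [-0.996, 0.001, -0.093], [-0.001, -1.0, -0.0]]
force: [-3.2, -0.1, -1.4]
gripper_width: 0.0523
[0.04026572 0.90393177 0.01721625]
```

View pics/v5.png

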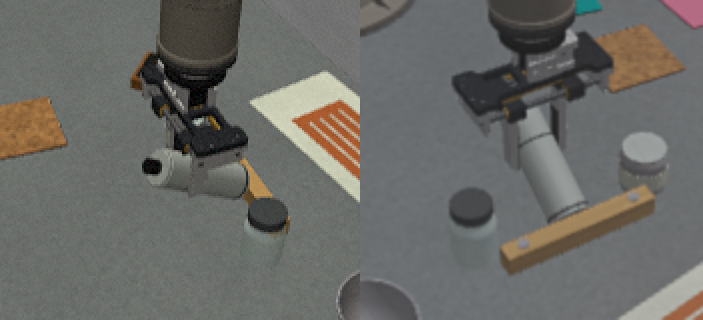

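The canister is tipped about 30°, foot at the batten, lid on. I continue the arc.

```bash
python3 -m handwheel '[[0,-4.2,1.8,0,0,0],[0,-4,1.8,0,0,0],[0,-3.8,1.9,0,0,0],[0,-3.6,1.5,0,0,0],[0,-3.5,1,0,0,0],[0,-3.6,2,0,0,0],[0,-2.2,4,0,0,0],[0,-1.2,4,0,0,0],[0,-1,4,0,0,0],[0,-1,4,0,0,0],[0,-0.5,4,0,0,0],[0,0,4,0,0,0],[0,0,0,0,0,0]]'
python3 - <<'E'
from h import *
s=arm.get_state();print(s['torque'])
snap('side','d6');snap('scene','s6')
np.set_printoptions(precision=4,suppress=True)
for fn,(x0,y0,x1,y1) in (('s6',(200,170,330,300)),('d6',(270,120,370,240))):
    z=load(fn);uu,vv=np.meshgrid(np.arange(x0,x1),np.arange(y0,y1));uv=np.c_[uu.ravel(),vv.ravel()];P=dep(z,uv);hsv=cv2.cvtColor(z['p'],cv2.COLOR_RGB2HSV)[uv[:,1],uv[:,0]]
    m=(z['d'][uv[:,1],uv[:,0]]>0)&(abs(P[:,1]-.015)<.04)&(abs(P[:,0]-.61)<.05)&(P[:,2]>.008)&(P[:,2]<.08)&(hsv[:,1]<60)
    for h in(.015,.035,.055,.072):
        q=P[m&(abs(P[:,2]-h)<.008)]; 
        if len(q)>8: print(fn,h,len(q),np.percentile(q[:,:2],[2,98],axis=0).ravel(),q.mean(0))
E
```

```text
t: 15.55
tcp_pos: [0.5905, 0.016, 0.0791]
eef_rot: [[-0.093, -0.004, 0.996], [-0.996, 0.001, -0.093], [-0.001, -1.0, -0.005]]
force: [-14.6, 2.2, 8.4]
gripper_width: 0.0528
[0.37321372 3.83068268 0.02594945]
s6 0.035 116 [ 0.6103 -0.0132  0.6456  0.0305] [0.6336 0.0035 0.0353]
s6 0.055 116 [ 0.6    -0.0124  0.6354  0.0324] [0.6232 0.0049 0.0549]
s6 0.072 126 [ 0.5952 -0.0111  0.6278  0.0393] [0.6142 0.0071 0.0717]
d6 0.015 24 [ 0.5947 -0.0136  0.6187  0.0121] [ 0.6053 -0.0037  0.0178]
d6 0.035 68 [ 0.582  -0.0135  0.6375  0.0113] [ 0.6098 -0.0053  0.035 ]
d6 0.055 73 [ 0.5721 -0.0106  0.6288  0.0096] [ 0.6004 -0.0044  0.055 ]
d6 0.072 61 [ 0.5642 -0.0118  0.6217  0.0119] [ 0.5897 -0.0034  0.0708]
```

```bash
cat >> h.py <<'E'
def tilt(tag):
    "lean of the canister from side and scene depth (deg from vertical, world x per z) "
    snap('side','d'+tag);snap('scene','s'+tag)
    for fn,(x0,y0,x1,y1) in (('s'+tag,(200,170,330,300)),('d'+tag,(270,120,370,240))):
        z=load(fn);uu,vv=np.meshgrid(np.arange(x0,x1),np.arange(y0,y1));uv=np.c_[uu.ravel(),vv.ravel()];P=dep(z,uv);hsv=cv2.cvtColor(z['p'],cv2.COLOR_RGB2HSV)[uv[:,1],uv[:,0]]
        m=(z['d'][uv[:,1],uv[:,0]]>0)&(abs(P[:,1]-.015)<.04)&(abs(P[:,0]-.61)<.06)&(P[:,2]>.035 if fn[0]=='s' else P[:,2]>.01)&(P[:,2]<.075)&(hsv[:,1]<60)
        P=P[m];c=[]
        for h in np.arange(.015,.075,.01):
            q=P[abs(P[:,2]-h)<.005]
            if len(q)>8:c.append([h,*np.percentile(q[:,0],[3,97]),*np.percentile(q[:,1],[3,97])])
        c=np.array(c);print(fn,np.round(c,4).tolist(),'lean x',[round(float(np.degrees(np.arctan(np.polyfit(c[:,0],c[:,i],1)[0]))),1) for i in(1,2)],'y',[round(float(np.degrees(np.arctan(np.polyfit(c[:,0],c[:,i],1)[0]))),1) for i in(3,4)])
E
python3 -m handwheel '[[0,-1,-0.5,-3,0,0],[0,-0.5,0,-4,0,0],[0,0,0,-4,0,0],[0,0,0,-3,0,0],[0,0,0,0,0,0]]'
python3 -c "
from h import *
tilt('7')"
```

```text
t: 16.15
tcp_pos: [0.5927, 0.0157, 0.0799]
eef_rot: [[-0.093, -0.242, 0.966], [-0.996, 0.022, -0.09], [0.001, -0.97, -0.243]]
force: [-0.2, 0.7, -6.9]
gripper_width: 0.0521
s7 [[0.035, 0.5949, 0.6208, -0.0101, 0.027], [0.045, 0.5865, 0.6209, -0.0118, 0.0264], [0.055, 0.588, 0.6194, -0.0111, 0.0297], [0.065, 0.592, 0.619, -0.0103, 0.03]] lean x [-4.1, -3.8] y [0.1, 6.9]
d7 [[0.015, 0.5689, 0.6129, -0.0099, 0.0215], [0.025, 0.5681, 0.6087, -0.0108, 0.0201], [0.035, 0.5671, 0.6066, -0.01, 0.0172], [0.045, 0.566, 0.6122, -0.0111, 0.0186], [0.055, 0.5648, 0.6051, -0.0105, 0.0176], [0.065, 0.5647, 0.6065, -0.0099, 0.0178]] lean x [-5.1, -6.0] y [0.0, -4.0]
```

It swung free, leaning about 4–5° and about 1–2 mm off the bench. I take out the lean and move it towards the batten.

```bash
python3 -m handwheel '[[0,0,0,-2.5,0,0],[0,0,0,-2,0,0],[0,-0.9,2.8,0,0,0],[0,-1.3,4,0,0,0],[0,-1.3,4,0,0,0],[0,-1,3,0,0,0],[0,0,0,0,0,0]]'
python3 -c "
from h import *
tilt('8')"
```

```text
t: 16.95
tcp_pos: [0.6068, 0.0147, 0.0807]
eef_rot: [[-0.093, -0.315, 0.944], [-0.996, 0.03, -0.088], [-0.0, -0.949, -0.317]]
force: [-0.7, 0.8, -5.7]
gripper_width: 0.0524
s8 [[0.035, 0.6001, 0.6309, -0.0114, 0.0309], [0.045, 0.6022, 0.6319, -0.0116, 0.0313], [0.055, 0.5963, 0.6311, -0.012, 0.0342], [0.065, 0.6064, 0.6309, -0.0108, 0.0341]] lean x [7.5, -0.5] y [0.9, 7.1]
d8 [[0.015, 0.5788, 0.6194, -0.0101, 0.021], [0.025, 0.5787, 0.6195, -0.0118, 0.0245], [0.035, 0.5786, 0.6148, -0.0115, 0.0223], [0.045, 0.5784, 0.6169, -0.011, 0.0185], [0.055, 0.5782, 0.6153, -0.0105, 0.02], [0.065, 0.5773, 0.6148, -0.0116, 0.0211]] lean x [-1.4, -5.5] y [-0.6, -2.8]
```

```bash
python3 -m handwheel '[[0,0.95,0.3,-1,0,0],[0,0.95,0.3,0,0,0],[0,-0.3,0.95,0,0,0],[0,-0.3,0.95,0,0,0],[0,-0.3,0.95,0,0,0],[0,0,0,0,0,0]]';python3 -m handwheel '[[0,-0.3,0.95,0,0,0],[0,0,0,0,0,0]]';python3 -m handwheel '[[0,-0.3,0.95,0,0,0],[0,0,0,0,0,0]]'
```

```text
t: 17.65
tcp_pos: [0.6094, 0.0144, 0.0785]
eef_rot: [[-0.093, -0.332, 0.939], [-0.996, 0.031, -0.088], [-0.0, -0.943, -0.334]]
force: [-1.0, -0.4, -6.4]
gripper_width: 0.0523
t: 17.85
tcp_pos: [0.6103, 0.0144, 0.0784]
eef_rot: [[-0.093, -0.332, 0.939], [-0.996, 0.031, -0.088], [-0.0, -0.943, -0.334]]
force: [0.6, 0.3, -5.9]
gripper_width: 0.0525
t: 18.05
tcp_pos: [0.6113, 0.0142, 0.0784]
eef_rot: [[-0.093, -0.332, 0.939], [-0.996, 0.031, -0.088], [-0.0, -0.943, -0.334]]
force: [-0.4, 0.9, -6.8]
gripper_width: 0.0524
```

```bash
python3 -m handwheel '[[0,-0.3,0.95,0,0,0],[0,0,0,0,0,0]]';python3 -m handwheel '[[0,0.95,0.3,0,0,0],[0,0,0,0,0,0]]';python3 -m handwheel '[[0,0.7,0.2,0,0,0],[0,0,0,0,0,0]]'
```

```text
t: 18.25
tcp_pos: [0.6123, 0.0141, 0.0783]
eef_rot: [[-0.093, -0.332, 0.939], [-0.996, 0.031, -0.088], [-0.0, -0.943, -0.334]]
force: [1.3, 0.2, -6.7]
gripper_width: 0.0524
t: 18.45
tcp_pos: [0.6121, 0.0142, 0.0772]
eef_rot: [[-0.093, -0.333, 0.938], [-0.996, 0.031, -0.088], [-0.0, -0.943, -0.334]]
force: [0.0, 0.4, -7.1]
gripper_width: 0.0523
t: 18.65
tcp_pos: [0.6121, 0.0142, 0.0765]
eef_rot: [[-0.093, -0.333, 0.938], [-0.996, 0.031, -0.088], [-0.0, -0.943, -0.334]]
force: [-0.9, -0.5, -6.5]
gripper_width: 0.0526
```

```bash
for i in 1 2 3; do python3 -m handwheel '[[0,0.7,0.2,0,0,0],[0,0,0,0,0,0]]' | grep -E 'tcp|force'; done
```

```text
tcp_pos: [0.612, 0.0142, 0.0758]
force: [0.4, -0.3, -6.4]
tcp_pos: [0.612, 0.0142, 0.0751]
force: [-1.1, 0.7, -7.0]
tcp_pos: [0.612, 0.0142, 0.0744]
force: [0.2, 0.5, -6.3]
```

```bash
for i in 1 2 3; do python3 -m handwheel '[[0,0.7,0.2,0,0,0],[0,0,0,0,0,0]]' | grep -E 'tcp|force'; done
python3 -c "
from h import *
tilt('9')
p=load('d9')['p'];cv2.imwrite('pics/v9.png',np.hstack([load('d9')['p'][100:260,240:400].repeat(2,0).repeat(2,1),cv2.resize(load('s9')['p'][170:310,210:350],(320,320))])[:,:,::-1])"
```

```text
tcp_pos: [0.6119, 0.0142, 0.0736]
force: [-0.8, 0.5, -6.0]
tcp_pos: [0.6119, 0.0142, 0.0729]
force: [-0.5, 0.0, -6.2]
tcp_pos: [0.6119, 0.0142, 0.0722]
force: [-0.7, -0.5, -7.7]
s9 [[0.035, 0.604, 0.6357, -0.0132, 0.0342], [0.045, 0.6058, 0.6361, -0.0121, 0.0324], [0.055, 0.6111, 0.6365, -0.0117, 0.0346], [0.065, 0.6149, 0.6361, -0.0107, 0.0318]] lean x [20.9, 0.9] y [4.6, -2.9]
d9 [[0.015, 0.5823, 0.6245, -0.0111, 0.0242], [0.025, 0.582, 0.6201, -0.0108, 0.0171], [0.035, 0.5826, 0.6213, -0.0108, 0.0194], [0.045, 0.5826, 0.6185, -0.0116, 0.0225], [0.055, 0.5826, 0.6211, -0.0112, 0.0227], [0.065, 0.5825, 0.6137, -0.0113, 0.0183]] lean x [0.5, -8.7] y [-0.5, -1.6]
```

View pics/v9.png

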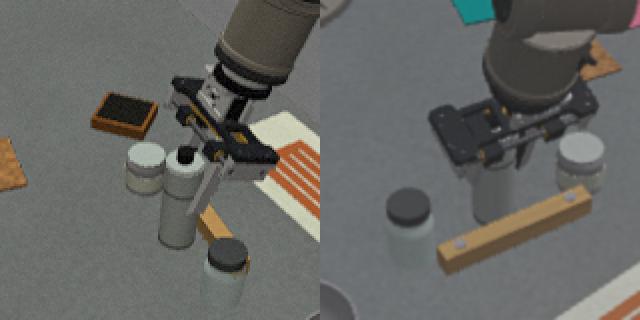

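```bash
python3 - <<'E'
from h import *
z=load('d9');h=cv2.cvtColor(z['p'],cv2.COLOR_RGB2HSV)
uv=np.array([[u,v] for u in range(324,342) for v in range(170,186)])
P=dep(z,uv);P=P[(abs(P[:,0]-.62)<.05)&(P[:,2]>.1)];print(np.percentile(P,[2,50,98],axis=0))
z=load('s9');print(z['d'].shape)
E
for i in 1 2 3; do python3 -m handwheel '[[0,0.95,0.3,0,0,0],[0,0,0,0,0,0]]' | grep -E 'tcp|force'; done
```

```text
[[ 0.58455405 -0.00678982  0.14075179]
 [ 0.60589596  0.01209548  0.148434  ]
 [ 0.64319453  0.04462867  0.1673099 ]]
(420, 560)
tcp_pos: [0.612, 0.0142, 0.0715]
force: [1.2, 0.2, -3.3]
tcp_pos: [0.6122, 0.0142, 0.0713]
force: [0.5, 2.0, 8.1]
tcp_pos: [0.6124, 0.0142, 0.0709]
force: [-1.2, 2.6, 16.1]
```

```bash
python3 -m handwheel '[[0,-1.4,-0.5,0,0,0],[0,0,0,0,0,0]]' | grep -E 'tcp|force';for i in 1 2 3 4; do python3 -m handwheel '[[0,-0.35,0.95,0,0,0],[0,0,0,0,0,0]]' | grep -E 'tcp|force'; done
```

```text
tcp_pos: [0.6121, 0.0141, 0.0711]
force: [1.2, -0.1, 3.0]
tcp_pos: [0.6124, 0.0141, 0.0711]
force: [-3.4, 1.7, 7.0]
tcp_pos: [0.6133, 0.014, 0.0713]
force: [-4.5, 1.4, 8.8]
tcp_pos: [0.6141, 0.0139, 0.0714]
force: [-5.4, 0.7, 10.8]
tcp_pos: [0.6151, 0.0138, 0.0715]
force: [-5.6, 1.2, 12.9]
```

```bash
python3 -c "
from h import *
tilt('10')
z=load('s10');p=z['p']
h=cv2.cvtColor(p,cv2.COLOR_RGB2HSV).astype(int)
cv2.imwrite('pics/v10.png',np.hstack([cv2.resize(load('d10')['p'][160:240,300:380],(390,390),interpolation=2),cv2.resize(p[220:300,250:330],(390,390),interpolation=2)])[:,:,::-1])"
```

```text
s10 [[0.035, 0.6076, 0.6357, -0.0116, 0.0278], [0.045, 0.607, 0.6378, -0.0127, 0.0285], [0.055, 0.6124, 0.6379, -0.013, 0.0286], [0.065, 0.6197, 0.6383, -0.0108, 0.0371]] lean x [22.7, 4.6] y [1.1, 15.7]
d10 [[0.015, 0.5827, 0.6228, -0.0114, 0.0262], [0.025, 0.5829, 0.6199, -0.0116, 0.019], [0.035, 0.5835, 0.6213, -0.0107, 0.0225], [0.045, 0.5838, 0.6217, -0.0109, 0.0194], [0.055, 0.584, 0.6194, -0.0116, 0.0213], [0.065, 0.5851, 0.6129, -0.0115, 0.024]] lean x [2.6, -8.2] y [-0.1, -1.2]
```

View pics/v10.png

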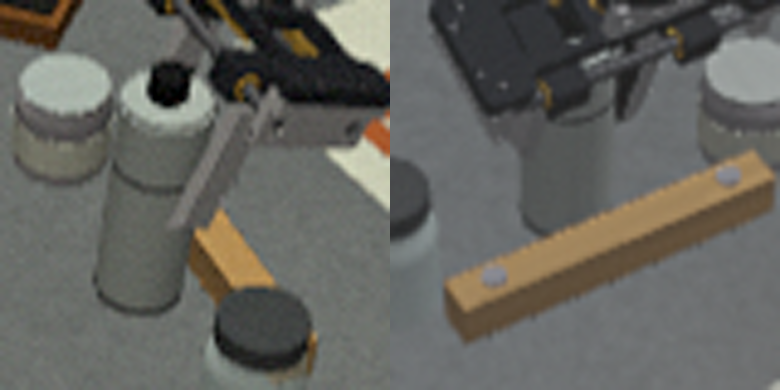

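The foot is sticking on the bench: there is a gap of about 7 mm and the canister leans about 2.5° forward. I lift slightly, straighten, advance and lower again.

```bash
python3 -m handwheel '[[0,-1.9,-0.7,0,0,0],[0,-1.9,-0.7,1.3,0,0],[0,0,0,1.3,0,0],[0,-0.3,0.95,0,0,0],[0,-0.3,0.95,0,0,0],[0,-0.3,0.95,0,0,0],[0,0,0,0,0,0]]'; for i in 1 2 3; do python3 -m handwheel '[[0,-0.3,0.95,0,0,0],[0,0,0,0,0,0]]' | grep -E 'tcp|force'; done
```

```text
t: 22.35
tcp_pos: [0.6189, 0.0135, 0.0747]
eef_rot: [[-0.093, -0.29, 0.953], [-0.996, 0.027, -0.089], [-0.0, -0.957, -0.291]]
force: [-0.3, -0.1, -6.3]
gripper_width: 0.0521
tcp_pos: [0.6198, 0.0133, 0.0748]
force: [0.3, 0.8, -7.1]
tcp_pos: [0.6207, 0.0133, 0.0749]
force: [-1.3, 0.5, -7.2]
tcp_pos: [0.6217, 0.0132, 0.0749]
force: [-1.2, -0.2, -5.4]
```

```bash
for i in 1 2 3; do python3 -m handwheel '[[0,-0.3,0.95,0,0,0],[0,0,0,0,0,0]]' | grep -E 'tcp|force'; done; python3 -c "
from h import *
tilt('11')"
```

```text
tcp_pos: [0.6228, 0.0132, 0.075]
force: [-1.6, 0.7, -5.9]
tcp_pos: [0.6238, 0.0131, 0.075]
force: [-1.7, -0.1, -5.9]
tcp_pos: [0.6247, 0.013, 0.0749]
force: [-1.7, -0.2, -6.0]
s11 [[0.035, 0.6137, 0.6463, -0.0128, 0.0287], [0.045, 0.6089, 0.6473, -0.0121, 0.0301], [0.055, 0.6204, 0.6481, -0.0135, 0.0292], [0.065, 0.6271, 0.6469, -0.0126, 0.0294]] lean x [27.3, 1.4] y [-0.6, 0.6]
d11 [[0.015, 0.5912, 0.6317, -0.0126, 0.0223], [0.025, 0.592, 0.6311, -0.0128, 0.0179], [0.035, 0.5927, 0.63, -0.0121, 0.0211], [0.045, 0.5923, 0.63, -0.0127, 0.0236], [0.055, 0.5929, 0.63, -0.0124, 0.0168], [0.065, 0.5933, 0.6258, -0.012, 0.0244]] lean x [2.1, -5.4] y [0.6, 1.6]
```

```bash
python3 -m handwheel '[[0,0.3,-0.95,1,0,0],[0,0.3,-0.6,1,0,0],[0,0.95,0.3,0,0,0],[0,0.95,0.3,0,0,0],[0,0.9,0.2,0,0,0],[0,0,0,0,0,0]]'|grep -E 'tcp|force'; for i in 1 2; do python3 -m handwheel '[[0,0.6,0.2,0,0,0],[0,0,0,0,0,0]]' | grep -E 'tcp|force'; done; python3 -c "
from h import *
tilt('12')"
```

```text
tcp_pos: [0.6231, 0.0132, 0.0717]
force: [-1.5, 0.7, -6.5]
tcp_pos: [0.6231, 0.0131, 0.0716]
force: [-3.2, 1.9, 0.4]
tcp_pos: [0.6232, 0.0131, 0.0714]
force: [-5.1, 1.7, 8.8]
s12 [[0.035, 0.6143, 0.645, -0.0135, 0.0238], [0.045, 0.6131, 0.6457, -0.0128, 0.0243], [0.055, 0.6223, 0.6462, -0.012, 0.0259], [0.065, 0.6266, 0.6459, -0.0115, 0.0354]] lean x [24.7, 1.8] y [3.7, 20.0]
d12 [[0.015, 0.5915, 0.6299, -0.0127, 0.025], [0.025, 0.592, 0.631, -0.0127, 0.0158], [0.035, 0.5923, 0.6304, -0.0123, 0.0189], [0.045, 0.5921, 0.6269, -0.013, 0.023], [0.055, 0.5916, 0.6292, -0.0123, 0.0166], [0.065, 0.592, 0.6244, -0.0122, 0.0212]] lean x [0.2, -5.9] y [0.5, -2.0]
```

```bash
python3 -m handwheel '[[0,-0.6,0,0,0,0],[0,0,0,0,0,0]]'|grep -E 'tcp|force'; python3 -m handwheel '[[0,0,0,0,0,0],[0,0,0,0,0,0],[0,0,0,0,0,0],[0,0,0,0,0,0],[0,0,0,0,0,0],[0,0,0,0,0,0],[0,-10,0,0,0,0],[0,-25,0,0,0,0],[0,-35,0,0,0,0],[0,-40,0,0,0,0],[0,-30,0,0,0,0],[0,0,0,7,0,0],[0,0,0,8,0,0],[0,0,0,0,0,0]]' 0.9; python3 - <<'E'
from h import *
tilt('13')
need([.619,.014,.25],-95.15)
snap('wrist','w13')
cv2.imwrite('pics/v13.png',np.hstack([load('d13')['p'][100:260,240:400].repeat(2,0).repeat(2,1),cv2.resize(load('w13')['p'],(427,320))])[:,:,::-1])
E
```

```text
tcp_pos: [0.6234, 0.0131, 0.0715]
force: [-4.3, 1.9, 4.2]
t: 26.35
tcp_pos: [0.6568, 0.0092, 0.2071]
eef_rot: [[-0.095, 0.006, 0.995], [-0.995, 0.002, -0.095], [-0.002, -1.0, 0.006]]
force: [0.8, -1.3, 1.3]
gripper_width: 0.0894
s13 [[0.035, 0.6123, 0.6469, -0.0127, 0.0235], [0.045, 0.6152, 0.6461, -0.0127, 0.0262], [0.055, 0.6114, 0.644, -0.0135, 0.0264], [0.065, 0.6152, 0.6456, -0.0126, 0.026]] lean x [2.9, -3.5] y [-0.2, 4.4]
d13 [[0.015, 0.5919, 0.63, -0.0116, 0.0222], [0.025, 0.5917, 0.632, -0.0118, 0.0188], [0.035, 0.5913, 0.6295, -0.0122, 0.019], [0.045, 0.5919, 0.6278, -0.0117, 0.0235], [0.055, 0.5917, 0.6305, -0.0117, 0.0194], [0.065, 0.5925, 0.6284, -0.012, 0.0169]] lean x [0.6, -2.3] y [-0.2, -3.3]
tcp [0.6587 0.0106 0.2077] xhead -95.3 shift [  0.2 -42.4 -39.8] shift after turn [  0.2 -42.3 -39.9] turn [-0.1 -0.2 -0.1] j7 -1.32 F [0.3 1.2 0.5] t 26.45
```

View pics/v13.png

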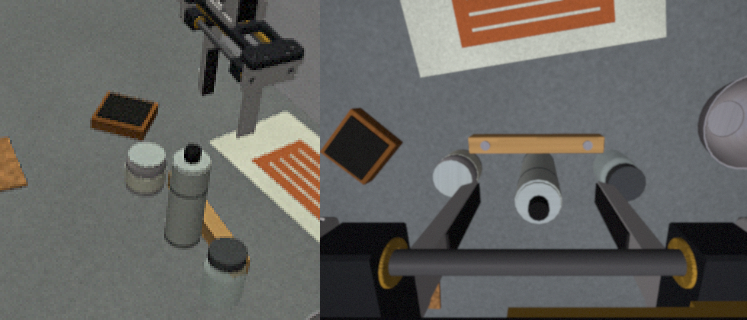

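Standing upright by the batten, lid seated, jar and tin untouched. The black knob is at wrist crop (538,207) and side crop (192,153). I locate it from all three views.

```bash
python3 - <<'E'
from h import *
np.set_printoptions(precision=4,suppress=True)
for fn,(x0,y0,x1,y1) in (('s13',(250,180,330,260)),('d13',(326,166,348,186)),('w13',(255,240,315,295))):
    z=load(fn);p=z['p'][y0:y1,x0:x1];m=(p.max(2)<45).astype(np.uint8)
    n,l,s,c=cv2.connectedComponentsWithStats(m)
    for i in range(1,n):
        if s[i,4]>25: 
            u=c[i]+[x0,y0];print(fn,u,s[i],'z.153',ray(z,[u],.153)[0,:2])
E
```

```text
s13 [268.449  185.9592] [ 9  0 19 10 49] z.153 [0.4569 0.0633]
s13 [311.8246 197.4737] [61  7  3 24 57] z.153 [0.5702 0.1306]
s13 [280.4667 193.4667] [27 10  8  8 45] z.153 [0.5055 0.0711]
s13 [287.    223.551] [34 40  7  8 49] z.153 [0.6191 0.0129]
d13 [335.6167 176.5   ] [ 6  6  8 10 60] z.153 [0.619  0.0176]
w13 [286.3589 272.674 ] [ 19  18  26  31 638] z.153 [0.6196 0.0132]
```

```bash
python3 -m handwheel '[[0.8,0,-20,0,0,0],[0,0,-19.6,0,0,0],[0,20,0,0,0,0],[0,15,0,0,0,0],[0,10,0,0,0,0],[0,0,0,0,0,0]]' 0
python3 -c "
from h import *
need([.6192,.0135,.147],-95.3)"
```

```text
t: 27.1
tcp_pos: [0.6196, 0.0123, 0.16]
eef_rot: [[-0.094, -0.001, 0.996], [-0.996, -0.001, -0.094], [0.001, -1.0, -0.001]]
force: [-0.7, 0.7, 0.4]
gripper_width: 0.0476
tcp [0.6196 0.0123 0.16  ] xhead -95.37 shift [-1.2 13.  -0.5] shift after turn [-1.2 13.  -0.5] turn [ 0.  -0.1  0.1] j7 -1.3 F [-0.7  0.7  0.4] t 27.1
```

```bash
python3 -m handwheel '[[-1.2,6,-0.5,0,0,0],[0,5,0,0,0,0],[0,2,0,0,0,0],[0,0,0,0,0,0]]' | grep -E 'tcp|force'; python3 -m handwheel '[[0,0,0,0,0,0],[0,0,0,0,0,0],[0,0,0,0,0,0],[0,0,0,0,0,0],[0,0,0,0,0,0],[0,0,0,0,0,0]]' -1 12; python3 -m handwheel '[[0,-2,0,0,0,0],[0,-4,0,0,0,0],[0,-5,0,0,0,0],[0,-6,0,0,0,0],[0,-8,0,0,0,0],[0,-10,0,0,0,0],[0,-12,0,0,0,0],[0,-12,0,0,0,0],[0,0,0,0,0,0]]'
python3 -c "
from h import *
tilt('14');snap('wrist','w14')"
```

```text
tcp_pos: [0.6193, 0.0138, 0.1483]
force: [1.1, 0.3, -0.4]
t: 28.1
tcp_pos: [0.6195, 0.0139, 0.1486]
eef_rot: [[-0.093, 0.002, 0.996], [-0.996, 0.0, -0.093], [-0.0, -1.0, 0.002]]
force: [-0.9, 0.3, 2.6]
gripper_width: 0.0217
t: 29.0
tcp_pos: [0.6201, 0.0137, 0.2094]
eef_rot: [[-0.093, 0.004, 0.996], [-0.996, 0.001, -0.093], [-0.001, -1.0, 0.004]]
force: [-0.8, 0.1, -0.5]
gripper_width: 0.0215
s14 [[0.035, 0.6086, 0.6458, -0.0119, 0.0253], [0.045, 0.6144, 0.6468, -0.0131, 0.0265], [0.055, 0.6138, 0.6459, -0.0122, 0.0241], [0.065, 0.6108, 0.646, -0.0132, 0.0236]] lean x [3.4, -0.2] y [-1.7, -4.3]
d14 [[0.015, 0.5923, 0.633, -0.012, 0.0244], [0.025, 0.5921, 0.6316, -0.0121, 0.017], [0.035, 0.5921, 0.6297, -0.0123, 0.02], [0.045, 0.5921, 0.6269, -0.012, 0.0218], [0.055, 0.5909, 0.6271, -0.012, 0.021], [0.065, 0.5918, 0.6299, -0.012, 0.0181]] lean x [-0.9, -5.2] y [0.1, -2.9]
```

```bash
python3 -m handwheel '[[-6,0,-5,0,0,0],[-14,0,-12,0,0,0],[-22,0,-20,0,0,0],[-22,0,-20,0,0,0],[-22,0,-21,0,0,0],[-22,0,-21,0,0,0],[-22,0,-21,0,0,0],[-22,0,-21,0,0,0],[-22,0,-21,0,0,0],[-22,0,-21,0,0,0],[-22,0,-20,0,0,0],[-14,0,-12,0,0,0],[-8,0,-8,0,0,0],[-2,0,-2,0,0,0],[0,0,0,0,0,0]]'
python3 - <<'E'
from h import *
need([.419,.276,.05],-95.3)
snap('wrist','w15')
z=load('w15');hsv=cv2.cvtColor(z['p'],cv2.COLOR_RGB2HSV).astype(int)
m=((abs(hsv[:,:,0]-13)<9)&(hsv[:,:,1]>80)).astype(np.uint8);n,l,s,c=cv2.connectedComponentsWithStats(m)
for i in range(1,n):
    if s[i,4]>200:
        v,u=np.nonzero(l==i);P=ray(z,np.c_[u,v],.006)[:,:2];r=cv2.minAreaRect((P*1000).astype(np.float32));print(s[i],r)
E
```

```text
t: 30.65
tcp_pos: [0.4178, 0.2755, 0.2071]
eef_rot: [[-0.093, 0.002, 0.996], [-0.996, 0.0, -0.093], [-0.0, -1.0, 0.002]]
force: [-0.6, 0.3, -1.2]
gripper_width: 0.0213
tcp [0.4178 0.2755 0.2071] xhead -95.34 shift [ -0.6 157.1   0.9] shift after turn [ -0.6 157.1   1.1] turn [-0.1 -0.  -0. ] j7 -1.99 F [-0.6  0.3 -1.2] t 30.65
[ 234  131  106  104 8793] ((419.08203125, 275.85174560546875), (118.98184967041016, 119.01716613769531), 80.77472686767578)
[228 311  14  69 584] ((201.20660400390625, 365.4806823730469), (17.197702407836914, 110.17324829101562), 81.42941284179688)
[328 311  15  69 608] ((188.06466674804688, 227.3550262451172), (17.706159591674805, 110.21410369873047), 88.69558715820312)
[  81  394  368   26 5512] ((94.34078979492188, 335.9848937988281), (540.1505126953125, 44.32536697387695), 84.83903503417969)
```

Pad centre confirmed at (0.419, 0.276). Lowering.

```bash
python3 -m handwheel '[[0,10,0,0,0,0],[0,25,1,0,0,0],[0,35,0,0,0,0],[0,35,0,0,0,0],[0,30,0,0,0,0],[0,18,0,0,0,0],[0,10,0,0,0,0],[0,5,0,0,0,0],[0,0,0,0,0,0]]' | grep -E 'tcp|force'; for i in 1 2 3 4; do python3 -m handwheel '[[0,0.8,0,0,0,0],[0,0,0,0,0,0]]' | grep -E 'tcp|force'; done
```

```text
tcp_pos: [0.4194, 0.2753, 0.039]
force: [0.5, 0.8, -1.1]
tcp_pos: [0.4194, 0.2761, 0.039]
force: [-0.6, 0.3, -0.5]
tcp_pos: [0.4191, 0.276, 0.0378]
force: [-0.3, -0.8, -0.4]
tcp_pos: [0.419, 0.2758, 0.0368]
force: [0.1, -0.6, 0.0]
tcp_pos: [0.4191, 0.2757, 0.0359]
force: [0.7, 0.8, -1.5]
```

```bash
for i in 1 2 3 4; do python3 -m handwheel '[[0,0.7,0,0,0,0],[0,0,0,0,0,0]]' | grep -E 'tcp|force'; done
```

```text
tcp_pos: [0.4191, 0.2757, 0.0352]
force: [0.6, 0.2, -0.1]
tcp_pos: [0.4191, 0.2757, 0.0345]
force: [-0.0, -0.3, -0.4]
tcp_pos: [0.4191, 0.2757, 0.0338]
force: [-0.2, -0.4, -1.1]
tcp_pos: [0.4191, 0.2757, 0.0331]
force: [-0.1, 0.1, -0.1]
```

```bash
for i in 1 2 3; do r=$(python3 -m handwheel '[[0,0.5,0,0,0,0],[0,0,0,0,0,0]]' | grep -E 'tcp|force'); echo $r; done
```

```text
tcp_pos: [0.4191, 0.2757, 0.0326] force: [0.7, -0.1, -0.1]
tcp_pos: [0.4192, 0.2757, 0.0324] force: [-2.4, -1.3, 8.7]
tcp_pos: [0.4194, 0.2757, 0.0321] force: [-1.4, -1.9, 14.2]
```

Contact at TCP z 0.0325, as predicted. I ease off, release and retreat upwards.

```bash
python3 -m handwheel '[[0,-0.8,0,0,0,0],[0,0,0,0,0,0]]' | grep -E 'tcp|force'; python3 -m handwheel '[[0,0,0,0,0,0],[0,0,0,0,0,0],[0,0,0,0,0,0],[0,0,0,0,0,0],[0,0,0,0,0,0],[0,-8,0,0,0,0],[0,-20,0,0,0,0],[0,-30,0,0,0,0],[0,-40,0,0,0,0],[0,-40,0,0,0,0],[0,-30,0,0,0,0],[0,0,0,0,0,0]]' 0
python3 - <<'E'
from h import *
np.set_printoptions(precision=4,suppress=True)
tilt('16');snap('wrist','w16')
z=load('w16');p=z['p'];m=(p[200:400,150:420].max(2)<45).astype(np.uint8)
n,l,s,c=cv2.connectedComponentsWithStats(m)
for i in range(1,n):
    if 150<s[i,4]<3000:u=c[i]+[150,200];print(u,s[i],ray(z,[u],.037))
a,b=load('d16')['p'],load('s16')['p']
cv2.imwrite('pics/v16.png',np.vstack([np.hstack([a[110:290,190:450],b[150:330,150:410]]).repeat(1,0),np.hstack([cv2.resize(p,(260,195)),cv2.resize(a[150:215,195:282],(260,195),interpolation=2)])]).repeat(1,1)[:,:,::-1].repeat(1,0))
i=cv2.imread('pics/v16.png');cv2.imwrite('pics/v16.png',cv2.resize(i,(780,560)))
E
```

```text
tcp_pos: [0.4191, 0.2758, 0.0325]
force: [-0.8, -0.0, -1.0]
t: 35.2
tcp_pos: [0.4202, 0.2764, 0.2039]
eef_rot: [[-0.093, 0.004, 0.996], [-0.996, 0.004, -0.093], [-0.005, -1.0, 0.004]]
force: [0.2, 0.7, -0.7]
gripper_width: 0.0469
s16 [[0.035, 0.6097, 0.6449, -0.0133, 0.0209], [0.045, 0.6175, 0.6456, -0.0129, 0.026], [0.055, 0.611, 0.6462, -0.0118, 0.0264], [0.065, 0.615, 0.6456, -0.0142, 0.023]] lean x [5.4, 1.5] y [-1.0, 3.7]
d16 [[0.015, 0.5914, 0.6334, -0.0122, 0.0243], [0.025, 0.5914, 0.6314, -0.0128, 0.0177], [0.035, 0.5926, 0.6261, -0.0129, 0.0144], [0.045, 0.5918, 0.6267, -0.0123, 0.0225], [0.055, 0.5919, 0.6302, -0.012, 0.0218], [0.065, 0.5917, 0.6291, -0.0122, 0.0192]] lean x [0.3, -4.1] y [0.5, -0.9]
[283.4468 303.7475] [  34   41  202   94 2681] [[0.2837 0.2902 0.037 ]]
[397.3156 338.3132] [ 221   93   49  107 2506] [[0.223  0.1556 0.037 ]]
```

View pics/v16.png

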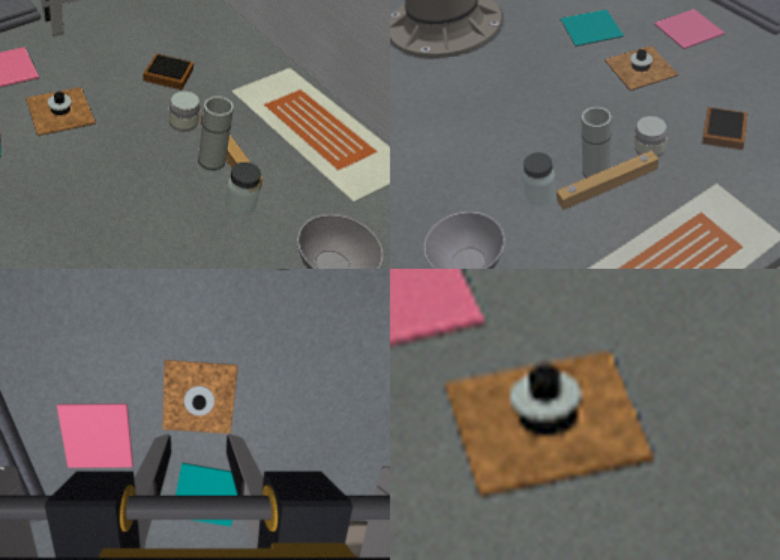

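The canister stands open and upright against the batten. The lid is knob-up in the middle of the cork pad, the bystanders are in place and the gripper is clear. Handing in.

```bash
python3 -c "
from plant import arm
arm.job_done();print(arm.get_state()['t'])"
```

```text
the job is handed in; nothing more can be done
the job is handed in; nothing more can be done
```

The canister now stands upright and open against the batten, and its lid sits knob-up in the middle of the cork pad. I handed the job in at about 35 s. It was accepted, but no verdict is given.

**What I did:** I carried the canister level to the batten and butted its closed end square against the robot-side face. With a light grip near the mouth I tipped it up there, with the lid on throughout. I then lifted the lid by its knob, set it on the pad and drew the gripper clear.

**Last checks:**
- **Canister:** it leans about 0.5° at most by the side-camera depth. By the knob position before I lifted the lid, it stands within about 2 mm of the batten face.
- **Lid:** it touched the pad within about 0.2 mm of the height I expected, at the measured pad centre.
- **Bystanders:** the jar, tin, bowl and block look unmoved. I judged this by eye and did not measure it.

**What went wrong or disagreed:**
- **First tip:** the canister stuck in the grip at about 62°. I freed it by turning the tool and lifting, and it swung upright just off the bench.
- **First set-down:** it stood about 7 mm short of the batten, so I lifted it 2–3 mm, straightened it and set it down against the batten.
- **Scene-camera lean:** the scene depth gave scattered lean values because the canister is partly hidden from that side, so I used the side camera's clean edge.
- **Lid position:** my final check for the knob in the wrist picture found only gripper parts. The lid's placing therefore rests on the tool position and the picture.

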